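# Pin the chopper lid and hold the pulse dial at three

## Robot

A 6-joint arm with a two-finger parallel gripper is mounted at the origin on a cart in front of the work surface, level with it; the furniture and walls round the work are solid. World frame = base frame: x ahead of the robot, y to its left, z up, the work surface at z = 0. Lengths are in m, angles in degrees, forces in N, time in s.
With the tool pointing down it reaches from about 0.35 to 0.875 m from the base axis. Payload 4.2 kg.
Tool frame: the origin (TCP) lies between the finger pads; the fingertips stand 19 mm ahead of it and the grasp point (between the pads) is the TCP; z points along the fingers, y is the line along which they close (so a half turn about z gives the same grasp; the last joint's range is limited). The gripper opens to 87 mm and grips with 3 to 60 N. Pads are 19 mm wide; open, the fingers measure 117 mm over their backs; the gripper's body (75 mm by 190 mm) begins 51 mm behind the grasp point.
Start: joints at [86.551, 22.042, 0.453, 0, -68.411, -14.817], TCP at [0.196, 0.593, 0.242] pointing down, gripper open.
Joint ranges: [-179.83, 179.83], [-69.29, 118.12], [-61.27, 80.66], [-181.25, 117.63], [-171.15, -9.14], [-177.46, 177.46]. Speed limits (degrees/s): [159.86, 159.86, 180, 180, 180, 180].

## Interface

Orientations are given as a 3x3 rotation matrix whose columns are the frame's x, y, z axes.
In Python, from station import r gives the robot as it stands.
- The arm moves only by the tool drive_tool, never from a script. Its argument "steps" is one flat list of numbers, 7 for each row, row after row: the turn, a rotation vector about the tool's x, y, z in rad, then the shift along the tool's x, y, z in m, then the opening, from 0 (shut) to 1 (fully open). A call has 1 to 10 rows; each row shifts and turns the commanded pose from where the row before left it, along the tool's axes as they then stand; what a row does not reach is not made up. A row lasts 1/12 s, in which the tool goes at most 41.7 mm and 7.16 degrees, less where a joint would pass 70% of its speed; a pose out of reach is approached as far as the arm can. A call is refused whole if a number of a shift passes 0.0417 or a number of a turn 0.125, either way. A call with a gripper value outside its range is refused whole. The fingers move at their own pace and stop on an object; the grip force is fixed at half the most. Time passes only in rows, so rows that do not move let the fingers close. It gives the time, the measured TCP pose, the force, the opening and the grip force at its end, in the units of the state.
- r.sense(): the state, without advancing time (a new reading comes with each control period).
- r.capture(name): name is "scene" or "top"; returns the picture (420x560x3 uint8, blue, green, red); there is no depth.
- r.camera_params(name): a dict with "camera_matrix" (3x3 intrinsics, pixels), "extrinsics" (4x4, takes a point from world to camera coordinates). Camera axes: x right, y down, z forward; pixel columns grow to the right and rows downward; lengths in m; the calibration is good to about 2 mm. A picture is of the moment at which its call begins. camera_params takes no time and is no camera call.
- r.finish_job(): hands the job in; it is judged then, once.
The state is a dict: "time_s": time; "joints": joint angles; "joint_velocities": joint speeds; "effort": joint torques, N m; "tcp_pos": TCP position; "ee_rot": TCP orientation; "wrist_force": force on the tool from outside, world axes, zero at the start; "moment": the same for the moment, N m; "gripper_width": opening from 0.0 (shut) to 1.0 (fully open); "gripper_force": force on a finger pad.
Only numpy, scipy, OpenCV 4.12 (cv2) and the standard library are available. Lean on these libraries where they do the work, as an engineer would, in place of code of your own. Each camera call takes 0.05 s, during which the arm holds its last target. There are 200 camera calls.

## Task

Lock the lid of the food chopper first: take the red-headed locking pin out of its stand, push it fully home through the eyelet of the lid's ear and let go of it. Then turn the chopper's spring-return dial clockwise past its first two clicks to the third (three red dots), not on to the end stop, and finish while still holding it there, since it springs back when released. Leave the tin, the mug and the spice jar where they stand.

Things in the scene. Friction and masses are not known exactly. Their poses are not given: they have to be found in the camera images.
- chopper: white food chopper fixed to the worktop, base 230 (x) x 140 (y) mm, top deck 60 mm high; origin under its centre at worktop height; x points from the dial in front to the bowl behind, y left. Dial at x -75, y 0 mm. Clear bowl centred at x +45, y 0, its black lid 100 mm across, lid top at 112 mm. At x +93, y -48 a white post carries the lid's steel ear with the eyelet, top at 120 mm
- pin_hole (a point): centre of the eyelet's mouth, on the upper face of the steel ear (34 mm square plate, turned 45 degrees, joined to the lid by a tongue 118 mm above the worktop); the hole is vertical, 11 mm across, 60 mm deep. Its x axis is the chopper's
- lock_pin: loose pin, 76 mm long, about 50 g: steel shaft 8 mm across, 46 mm long, tapered tip; collar 18 mm across from 46 to 51 mm; red box head 28 mm (x) x 14 mm (y) from 50 to 76 mm. Origin at the shaft's tip, z along the shaft to the head. Starts upright in its stand, tip at worktop height; grip the head across its 14 mm (y)
- pin_shoulder (a point): point on the pin's axis at the underside of its collar, 46 mm above the tip; when the pin is home this point lies on point pin_hole and the collar rests on the ear
- pin_stand: grey fixed stand for the pin, 50 x 50 mm and 28 mm high, with a vertical hole 9.4 mm across right through it; origin under its centre
- dial_grip (a point): point on the dial's vertical axis, 90 mm above the worktop; x axis along the white pointer. Dial: black round skirt 50 mm across, top at 70 mm; on it an upright grip bar 46 mm long (along the pointer), 14 mm thick, from 70 to 101 mm above the worktop. At rest the pointer stands 0.6 rad counterclockwise (left) of the chopper's x axis
- pulse_dial (a joint): dial angle in rad, 0 at rest, growing clockwise seen from above; clicks at 0.4 (one red dot on the deck), 0.8 (two dots), 1.2 (three dots), end stop at 1.5. A return spring, 0.06 N m at rest rising to 0.12 N m at the third click, with a click ripple of 0.03 N m, always brings it back to 0 when let go
- tin: food tin, green label, 75 mm across and 58 mm high, bystander; origin under its centre
- mug: white mug, 78 x 111 x 89 mm, bystander; origin under its middle
- spice_jar: spice jar with red lid, 45 mm across and 106 mm high, bystander; origin under its centre
Things that resemble listed ones, but are neither listed nor needed, are in the scene too. What is shaped like the lock_pin but purple is not meant.

How it is judged:
By the outcome, as a careful person would: the job done as asked, in the order asked, and still so for the second after the job is handed in, while the arm keeps its last pose, push and grip.
It also fails if it takes over 56 s, if anything falls off the work surface, if the arm or the gripper's body presses on something with over 40 N, if the wrist force passes 120 N, or if a joint passes its speed limit or range.

## Working session

There is one attempt and no reset: what is moved stays moved. The work goes in short steps, Python scripts to look and compute and a tool call to move; the robot and the scene stay as the last step left them, time stands still between calls to the robot, and variables do not carry over. Pictures are saved under pics/ and viewed, at most 10 in all, crops included, and the job is handed in when it is done.

Besides the shell and the picture viewer there is one more tool, called after "Request:" as a command line: name --argument value ..., lists and objects as JSON in quotes. drive_tool: Moves the arm, as the interface text tells. Its arguments: {"type":"object","properties":{"steps":{"type":"array"}},"required":["steps"]}

```bash
mkdir -p pics; python3 - <<'E'
from station import r
import cv2
s=r.sense(); print(s)
for n in("scene","top"):
    cv2.imwrite(f"pics/{n}0.png",r.capture(n)); p=r.camera_params(n); print(n,p["camera_matrix"],p["extrinsics"])
E
```

```text
{'time_s': 0.0, 'joints': array([ 8.65520748e+01,  2.20923324e+01,  3.79675812e-01, -2.96478845e-02,
       -6.84118620e+01, -1.48162132e+01]), 'joint_velocities': array([-0.0923118 , -0.03706448,  0.05315915, -0.02400116,  0.0239139 ,
       -0.05587373]), 'effort': array([ 8.81672750e-04, -3.90668249e+01,  1.87402636e+01,  4.21955645e+00,
        1.10262059e-02, -2.02624051e-04]), 'tcp_pos': array([0.19567862, 0.59298239, 0.2404406 ]), 'ee_rot': array([[ 9.49562000e-01, -3.13578753e-01, -6.10984114e-04],
       [-3.13579335e-01, -9.49559592e-01, -2.14034051e-03],
       [ 9.09994834e-05,  2.22397801e-03, -9.99997523e-01]]), 'wrist_force': array([-0.2324229 ,  0.41896612, -0.07317128]), 'moment': array([0.04726474, 0.01029212, 0.01635837]), 'gripper_force': 0.0, 'gripper_width': 0.9998779661339127}
scene [[411.47775733   0.         281.28993378]
 [  0.         411.47775733 207.71702573]
 [  0.           0.           1.        ]] [[ 0.51467032 -0.85717794 -0.01898555 -0.00164178]
 [-0.60408859 -0.34681771 -0.71749178  0.5097953 ]
 [ 0.60843359  0.38074067 -0.69630819  0.45659415]
 [ 0.          0.          0.          1.        ]]
top [[402.13248803   0.         276.20640993]
 [  0.         402.13248803 214.01593491]
 [  0.           0.           1.        ]] [[-0.01790649 -0.99983521  0.00298606  0.33170761]
 [-0.99940387  0.01781044 -0.02957513  0.52033151]
 [ 0.02951708 -0.00351387 -0.9995581   0.95525859]
 [ 0.          0.          0.          1.        ]]
```

View pics/scene0.png

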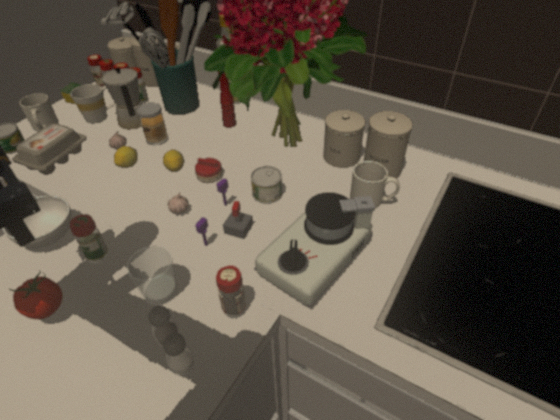

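View pics/top0.png

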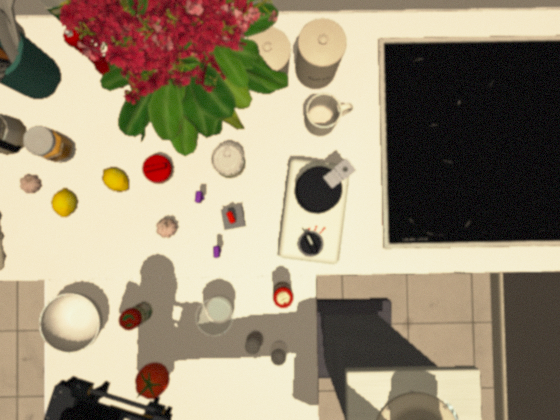

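The red-headed pin is in the grey stand at top (232,216) and scene (236,212). The lookalikes are purple, at top (198,197) and (216,251). Only the one in the stand has a red head, so that's the one meant. The chopper is at top (315,210), with the ear at (338,168), the dial at (310,242) and the mug at (322,112). I'll confirm with an enlarged crop.

```bash
python3 - <<'E'
import cv2
i=cv2.imread("pics/top0.png")[150:275,190:365]
cv2.imwrite("pics/crop0.png",cv2.resize(i,None,fx=4.5,fy=4.5,interpolation=cv2.INTER_CUBIC))
i=cv2.imread("pics/scene0.png")[170:310,190:400]
cv2.imwrite("pics/crop1.png",cv2.resize(i,None,fx=3.8,fy=3.8,interpolation=cv2.INTER_CUBIC))
E
```

```text
(no output)
```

View pics/crop0.png

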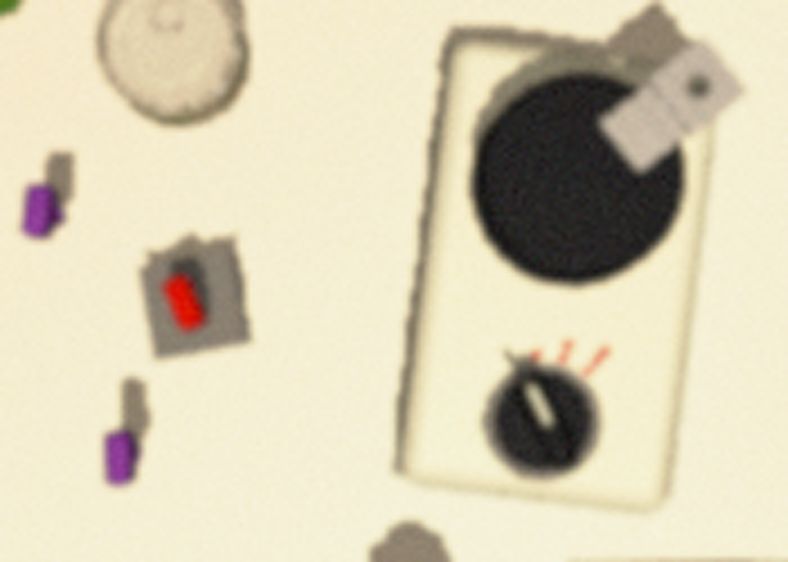

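View pics/crop1.png

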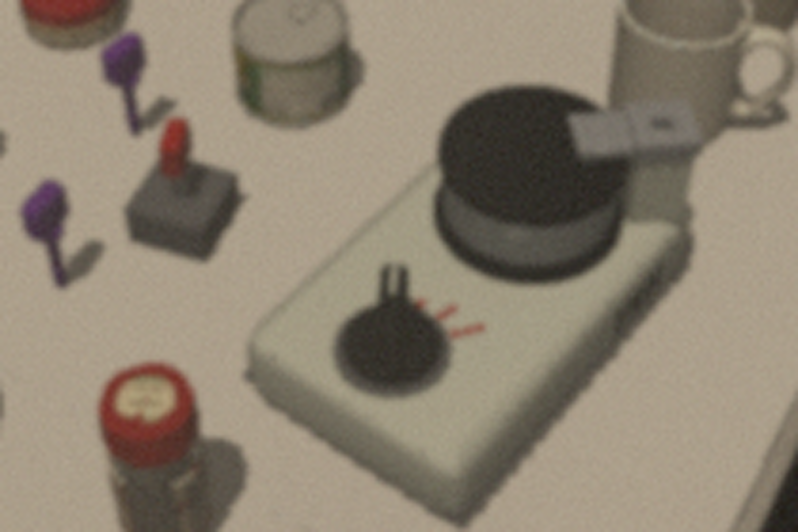

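The crop confirms it: the red pin stands at crop0 (185,303), its head's long side tilted, and its stand is grey. The ear hole is at crop0 (699,87), the lid centre at (578,178), the dial centre at (542,421), and the dial bar points up-left. The tin is at top (228,158).

```bash
cat > h.py <<'E'
from station import r
import numpy as np, cv2
from scipy.optimize import least_squares
def cam(n):
    p=r.camera_params(n); return p["camera_matrix"],p["extrinsics"]
def proj(n,P):
    K,E=cam(n); q=(np.atleast_2d(P)@E[:3,:3].T+E[:3,3])@K.T; return q[:,:2]/q[:,2:]
def ray(n,uv,z):
    K,E=cam(n); R,t=E[:3,:3],E[:3,3]; d=R.T@np.linalg.solve(K,[*uv,1]); c=-R.T@t; return c+d*(z-c[2])/d[2]
def rz(a): c,s=np.cos(a),np.sin(a); return np.array([[c,-s,0],[s,c,0],[0,0,1]])
E
python3 - <<'E'
from h import *
t=lambda x,y:((x+.5)/4.5+189.5,(y+.5)/4.5+149.5)
s=lambda x,y:((x+.5)/3.8+189.5,(y+.5)/3.8+169.5)
for n in("scene","top"): K,E=cam(n); print(n,"cam at",-E[:3,:3].T@E[:3,3])
obs=[("top",(93,-48,120),t(699,87)),("top",(45,0,112),t(578,178)),("top",(-75,0,70),t(542,421)),
("scene",(93,-48,120),s(662,123)),("scene",(45,0,112),s(533,155)),("top",(-112,67,58),t(402,474))]
f=lambda p:np.concatenate([proj(n,rz(p[2])@(np.array(P)/1000)+[p[0],p[1],0])[0]-uv for n,P,uv in obs])
o=least_squares(f,[.5,.2,0]);p=o.x;print("chopper",p,np.degrees(p[2]),f(p).round(1))
for nm,P in(("hole",(93,-48,120)),("dial",(-75,0,90))): print(nm,rz(p[2])@(np.array(P)/1000)+[p[0],p[1],0])
for nm,n,uv,z in(("hole","top",t(699,87),.12),("hole","scene",s(662,123),.12),("dial","top",t(542,421),.07),("mugrim","top",(322,112),.089),("tin","top",(228,158),.058),("jar","top",(284,297),.106)): print(nm,n,ray(n,uv,z).round(4))
for n in("top","scene"):
    im=cv2.imread(f"pics/{n}0.png").astype(int); b,g,rr=im[...,0],im[...,1],im[...,2]
    m=((rr>110)&(g<70)&(b<70)&(rr>2*g)).astype(np.uint8)
    w=(slice(200,235),slice(218,248)) if n=="top" else (slice(195,222),slice(226,246))
    mm=np.zeros_like(m); mm[w]=m[w]; ys,xs=np.nonzero(mm); rect=cv2.minAreaRect(np.c_[xs,ys].astype(np.float32))
    print(n,"head px",xs.mean(),ys.mean(),len(xs),rect,"pos",ray(n,(xs.mean(),ys.mean()),.072 if n=="top" else .065).round(4))
# stand corners
for c in((141,269),(236,236),(250,342),(156,357)): print("stand",ray("top",t(*c),.028).round(4))
for c in((185,303),(177,281),(195,328)): print("head",ray("top",t(*c),.076).round(4))
a,b=[ray("top",t(*c),.101) for c in((527,385),(548,425))]; print("ptr deg",np.degrees(np.arctan2(*(a-b)[[1,0]])))
E
```

```text
scene cam at [0.03099929 0.00155478 0.68367301]
top cam at [0.49776461 0.32574227 0.96923483]
chopper [ 0.5313407   0.23645378 -0.14733292] -8.44155477007885 [-0.  -0.2  1.2 -0.6  0.3  0.3 -0.2  1.  -0.4 -1.8 -0.5  0.7]
hole [0.61628672 0.17532136 0.12      ]
dial [0.45715324 0.24746382 0.09      ]
hole top [0.6159 0.1753 0.12  ]
hole scene [0.6191 0.176  0.12  ]
dial top [0.4579 0.2482 0.07  ]
mugrim top [0.7472 0.2176 0.089 ]
tin top [0.6541 0.4299 0.058 ]
jar top [0.3458 0.3092 0.106 ]
top head px 230.59154929577466 216.61971830985917 71 ((230.65000915527344, 216.45001220703125), (12.016654968261719, 6.008327484130859), 71.56504821777344) pos [0.5203 0.4244 0.072 ]
scene head px 235.2 205.7 30 ((235.30001831054688, 205.6000213623047), (3.4785051345825195, 7.905693531036377), 18.43494987487793) pos [0.527  0.4301 0.065 ]
stand [0.5387 0.4516 0.028 ]
stand [0.555  0.4019 0.028 ]
stand [0.4997 0.3955 0.028 ]
stand [0.4928 0.4445 0.028 ]
head [0.5194 0.4237 0.076 ]
head [0.5304 0.4275 0.076 ]
head [0.507 0.419 0.076]
ptr deg 26.603545012970113
```

Request:
drive_tool --steps '[0,0,-0.108,0,0,0,0.6,0,0,-0.108,0,0,0,0.6,0,0,-0.108,0,0,0,0.6,0,0,-0.108,0,0,0,0.6,0,0,-0.108,0,0,0,0.6,0,0,-0.108,0,0,0,0.6,0,0,0,0,0,0,0.6]'

```text
time_s: 0.68
tcp_pos: [0.1957, 0.5932, 0.2409]
ee_rot: [[0.946, 0.325, -0.0], [0.325, -0.946, -0.001], [-0.001, 0.001, -1.0]]
wrist_force: [-0.2, -0.7, -0.7]
gripper_width: 0.62
gripper_force: 0.0
```

```bash
cat > go.py <<'E'
import sys
from h import *
x,y,z,yaw=map(float,sys.argv[1:5]); s=r.sense(); R=s["ee_rot"]
print("t",s["time_s"],"pos",s["tcp_pos"].round(4),"yaw",np.degrees(np.arctan2(R[1,0],R[0,0])).round(2),"tilt",R[:2,2].round(4),"F",s["wrist_force"].round(1),"M",s["moment"].round(2),"w",round(s["gripper_width"],3),"gf",round(s["gripper_force"],1),"J",s["joints"].round(0))
print("shift tool",(R.T@(np.array([x,y,z])-s["tcp_pos"])).round(4),"turn z",round(-np.radians(yaw)+np.arctan2(R[1,0],R[0,0]),4))
E
python3 go.py .520 .424 .15 19
```

```text
t 0.6833 pos [0.1957 0.5932 0.2409] yaw 18.96 tilt [-0.0003 -0.0012] F [-0.2 -0.7 -0.7] M [-0.01 -0.    0.05] w 0.62 gf 0.0 J [ 87.  22.   0.  -0. -68.  22.]
shift tool [0.2517 0.2653 0.091 ] turn z -0.0006
```

Request:
drive_tool --steps '[0,0,0,0.028,0.0295,0.01,0.6,0,0,0,0.028,0.0295,0.01,0.6,0,0,0,0.028,0.0295,0.01,0.6,0,0,0,0.028,0.0295,0.01,0.6,0,0,0,0.028,0.0295,0.01,0.6,0,0,0,0.028,0.0295,0.01,0.6,0,0,0,0.028,0.0295,0.01,0.6,0,0,0,0.028,0.0295,0.01,0.6,0,0,0,0.028,0.0295,0.01,0.6,0,0,0,0,0,0,0.6]'

```text
time_s: 1.52
tcp_pos: [0.5228, 0.4197, 0.1485]
ee_rot: [[0.95, 0.313, -0.003], [0.313, -0.95, -0.004], [-0.004, 0.003, -1.0]]
wrist_force: [-0.1, 1.0, -0.4]
gripper_width: 0.604
gripper_force: 0.0
```

Request:
drive_tool --steps '[0,0,0,0,0,0,0.6,0,0,0,0,0,0,0.6,0,0,0,0,0,0,0.6]'

```text
time_s: 1.77
tcp_pos: [0.5178, 0.4253, 0.1523]
ee_rot: [[0.946, 0.323, 0.0], [0.323, -0.946, 0.0], [0.0, -0.0, -1.0]]
wrist_force: [-0.6, 0.3, 0.2]
gripper_width: 0.598
gripper_force: 0.0
```

```bash
python3 go.py .520 .424 .073 19; python3 - <<'E'
from h import *
a=[]
for n in("scene","top"):
    i=r.capture(n); c=i[120:270,170:310] if n=="scene" else i[150:300,165:305]
    a.append(cv2.resize(c,None,fx=2.8,fy=2.8,interpolation=cv2.INTER_CUBIC))
cv2.imwrite("pics/a1.png",np.hstack(a))
E
```

```text
t 1.7667 pos [0.5178 0.4253 0.1523] yaw 18.87 tilt [0.0002 0.0004] F [-0.6  0.3  0.2] M [-0.04  0.02 -0.01] w 0.598 gf 0.0 J [ 53.  30.   1.  -0. -60.  56.]
shift tool [0.0016 0.002  0.0793] turn z -0.0023
```

View pics/a1.png

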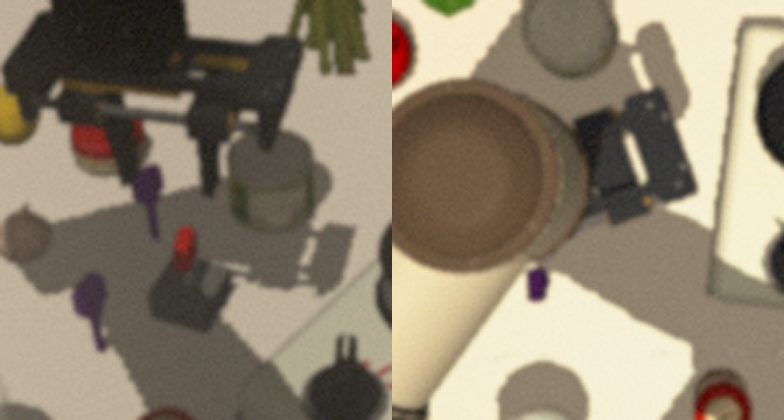

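The scene half shows the open fingers at (122,180) and (208,190), with the red pin head below them at (185,245). In the top half the arm covers the pin. That matches the plan, so I'm going down.

Request:
drive_tool --steps '[0,0,0,0.002,0.002,0.02,0.6,0,0,0,0,0,0.02,0.6,0,0,0,0,0,0.02,0.6,0,0,0,0,0,0.018,0.6,0,0,0,0,0,0,0.6,0,0,0,0,0,0,0.6,0,0,0,0,0,0,0.6,0,0,0,0,0,0,0.6]'

```text
time_s: 2.53
tcp_pos: [0.5215, 0.4246, 0.076]
ee_rot: [[0.946, 0.324, 0.002], [0.324, -0.946, 0.003], [0.003, -0.002, -1.0]]
wrist_force: [0.0, -0.9, 0.3]
gripper_width: 0.606
gripper_force: 0.0
```

```bash
python3 go.py .5205 .424 .073 19
```

```text
t 2.5333 pos [0.5215 0.4246 0.076 ] yaw 18.91 tilt [0.0024 0.0025] F [ 0.  -0.9  0.3] M [-0.05 -0.04 -0.  ] w 0.606 gf 0.0 J [ 53.  35.  -4.   0. -51.  56.]
shift tool [-0.0011  0.0002  0.003 ] turn z -0.0016
```

Request:
drive_tool --steps '[0,0,0,-0.001,0,0.003,0.6,0,0,0,0,0,0,0.6,0,0,0,0,0,0,0,0,0,0,0,0,0,0,0,0,0,0,0,0,0,0,0,0,0,0,0,0,0,0,0,0,0,0,0,0,0,0,0,0,0,0,0,0,0,0,0,0,0]'

```text
time_s: 3.28
tcp_pos: [0.5201, 0.423, 0.071]
ee_rot: [[0.946, 0.323, -0.0], [0.323, -0.946, -0.0], [-0.0, 0.0, -1.0]]
wrist_force: [0.5, -0.3, -0.3]
gripper_width: 0.16
gripper_force: 30.6
```

```bash
python3 go.py .5205 .424 .15 19
```

```text
t 3.2833 pos [0.5201 0.423  0.071 ] yaw 18.86 tilt [-0.     -0.0001] F [ 0.5 -0.3 -0.3] M [-0.09 -0.07 -0.02] w 0.16 gf 30.6 J [ 53.  35.  -4.   0. -51.  56.]
shift tool [ 0.0007 -0.0008 -0.079 ] turn z -0.0024
```

Request:
drive_tool --steps '[0,0,0,0,0,-0.01,0,0,0,0,0,0,-0.02,0,0,0,0,0,0,-0.025,0,0,0,0,0,0,-0.025,0,0,0,0,0,0,-0.025,0,0,0,0,0,0,-0.025,0,0,0,0,0,0,-0.02,0,0,0,0,0,0,-0.005,0,0,0,0,0,0,0,0,0,0,0,0,0,0,0]'

```text
time_s: 4.12
tcp_pos: [0.5194, 0.4226, 0.2251]
ee_rot: [[0.946, 0.323, -0.002], [0.323, -0.946, -0.001], [-0.002, 0.0, -1.0]]
wrist_force: [0.1, -0.6, -0.3]
gripper_width: 0.158
gripper_force: 30.0
```

```bash
python3 go.py .616 .1755 .22 19
```

```text
t 4.1167 pos [0.5194 0.4226 0.2251] yaw 18.84 tilt [-0.0016 -0.0007] F [ 0.1 -0.6 -0.3] M [-0.07 -0.02  0.03] w 0.158 gf 30.0 J [ 53.  27.   6.  -0. -69.  56.]
shift tool [0.0116 0.2651 0.0051] turn z -0.0027
```

Request:
drive_tool --steps '[0,0,0,0.001,0.015,0,0,0,0,0,0.001,0.03,0,0,0,0,0,0.002,0.035,0.001,0,0,0,0,0.002,0.035,0.001,0,0,0,0,0.002,0.035,0.001,0,0,0,0,0.001,0.035,0.001,0,0,0,0,0.001,0.035,0.001,0,0,0,0,0.001,0.03,0,0,0,0,0,0.001,0.015,0,0,0,0,0,0,0,0,0]'

```text
time_s: 4.95
tcp_pos: [0.6173, 0.1723, 0.2191]
ee_rot: [[0.948, 0.319, -0.003], [0.319, -0.948, -0.002], [-0.004, 0.001, -1.0]]
wrist_force: [-0.6, 1.1, -1.4]
gripper_width: 0.159
gripper_force: 30.0
```

Request:
drive_tool --steps '[0,0,0,0,0,0,0,0,0,0,0,0,0,0,0,0,0,0,0,0,0]'

```text
time_s: 5.2
tcp_pos: [0.6166, 0.1772, 0.2205]
ee_rot: [[0.946, 0.325, -0.001], [0.325, -0.946, -0.0], [-0.001, -0.0, -1.0]]
wrist_force: [0.7, -0.5, -0.6]
gripper_width: 0.16
gripper_force: 30.0
```

```bash
python3 go.py .616 .1755 .22 19; python3 - <<'E'
from h import *
i=r.capture("scene")
s=r.sense(); p=s["tcp_pos"]; R=s["ee_rot"]
for d in(.071,.025,-.005): print(d,proj("scene",p+R[:,2]*d).round(1))
print("hole",proj("scene",[.616,.1755,.12]).round(1))
cv2.imwrite("pics/s2.png",cv2.resize(i[100:240,290:430],None,fx=4.2,fy=4.2,interpolation=cv2.INTER_CUBIC))
E
```

```text
t 5.2 pos [0.6166 0.1772 0.2205] yaw 18.95 tilt [-0.0008 -0.0002] F [ 0.7 -0.5 -0.6] M [ 0.01 -0.02  0.  ] w 0.16 gf 30.0 J [ 30.  24.   1.  -0. -67.  79.]
shift tool [-0.0011  0.0014  0.0005] turn z -0.0009
0.071 [[364.5 191.3]]
0.025 [[367.6 172.9]]
-0.005 [[369.7 159.9]]
hole [[363.5 203. ]]
```

View pics/s2.png

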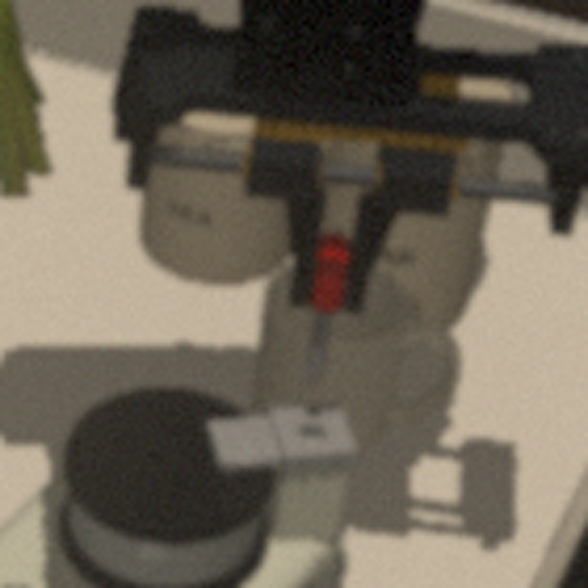

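The pin is held straight: its tip shows at crop (315,382), about 1 px from where the TCP predicts. The hole shows at (315,428). I'll measure the hole by blob centroid.

```bash
python3 - <<'E'
from h import *
def cen(g,cx,cy,w=5):
    y0,x0=round(cy)-w,round(cx)-w; p=g[y0:y0+2*w+1,x0:x0+2*w+1]; print(p.round(0).astype(int))
    k=np.clip(np.median(p)-12-p,0,None); yy,xx=np.mgrid[y0:y0+2*w+1,x0:x0+2*w+1]; 
    m=np.hypot(xx-cx,yy-cy)<4; k=k*m; return (k*xx).sum()/k.sum(),(k*yy).sum()/k.sum()
t=cv2.imread("pics/top0.png").mean(2); u=cen(t,345.3,169,5); print("top",u,ray("top",u,.12))
s=np.mean([r.capture("scene") for _ in range(6)],0).mean(2); u=cen(s,364.9,201.8,5); print("scene",u,ray("scene",u,.12))
p=r.sense(); print(p["tcp_pos"])
print(s[176:196,358:373].round(0).astype(int))
q=p["tcp_pos"]+p["ee_rot"][:,2]*np.c_[[.071,.065,.06,.055,.05]]; print(proj("scene",q))
E
```

```text
[[178 184 177 178 177 179 178 178 181 184 196]
 [184 180 177 174 172 170 172 177 177 182 184]
 [179 179 173 160 152 150 157 169 174 179 179]
 [174 180 165 143 127 121 131 152 173 180 179]
 [179 170 153 124 106 103 111 136 164 176 180]
 [180 166 149 115  95  88 100 133 164 179 182]
 [180 173 154 127 106  99 114 142 166 181 181]
 [179 178 166 150 136 133 142 161 179 179 184]
 [184 185 178 169 162 162 168 175 182 181 185]
 [181 183 183 178 176 177 182 184 182 183 185]
 [175 180 184 182 177 179 180 183 185 188 203]]
top (np.float64(344.74389876468814), np.float64(168.81349804157878)) [0.61614877 0.17570095 0.12      ]
[[116 112 103  84  75  77  88  95  95  99 106]
 [125 125 117  96  87  89 102 112 115 119 122]
 [127 129 123 115 109 110 117 124 126 127 129]
 [126 126 119 116 114 117 122 126 127 128 130]
 [124 115 106 102 102 104 113 122 127 129 129]
 [121 107  95  89  92  92 101 114 125 128 130]
 [123 115 103 101 101  98 103 114 124 129 130]
 [126 124 120 121 121 117 116 123 127 129 129]
 [130 128 127 130 130 128 129 128 129 130 130]
 [130 128 129 131 130 130 128 130 127 127 127]
 [126 12
[... 587 characters left out ...]
 82 80 82 85 90 91 91 91]
 [85 86 88 86 85 81 82 84 81 81 90 91 90 90 91]
 [84 86 87 88 85 83 83 84 82 83 87 91 91 91 90]
 [85 87 86 88 83 83 84 82 82 82 87 91 91 90 91]
 [84 88 87 87 86 84 83 82 81 86 90 89 90 91 90]
 [85 88 87 87 85 83 80 81 84 86 90 91 90 91 91]
 [86 85 87 87 85 82 80 83 85 89 91 89 91 92 91]
 [85 86 86 88 85 86 84 87 87 90 89 90 90 93 90]
 [86 86 87 88 87 88 87 88 90 90 90 92 90 92 90]
 [85 86 87 88 88 89 89 90 90 90 90 91 92 92 91]
 [87 86 87 87 88 90 89 89 88 90 89 89 91 89 89]
 [87 86 87 87 88 87 86 86 86 87 86 86 87 89 89]]
[[364.97289427 191.22811082]
 [365.35604463 188.90047991]
 [365.67844424 186.94190867]
 [366.00370914 184.9659308 ]
 [366.3318777  182.97231324]]
```

Request:
drive_tool --steps '[0,0,0,0.0,0.001,0.01,0,0,0,0,0,0,0.011,0,0,0,0,0,0,0,0,0,0,0,0,0,0,0,0,0,0,0,0,0,0]'

```text
time_s: 5.97
tcp_pos: [0.6175, 0.175, 0.1996]
ee_rot: [[0.946, 0.323, -0.0], [0.323, -0.946, -0.001], [-0.001, 0.0, -1.0]]
wrist_force: [0.1, -0.7, -0.8]
gripper_width: 0.161
gripper_force: 30.0
```

```bash
python3 go.py .6175 .175 .199 19; python3 - <<'E'
from h import *
i=np.mean([r.capture("scene") for _ in range(6)],0)
p=r.sense(); q=p["tcp_pos"]+p["ee_rot"][:,2]*np.c_[[.071,.06,.05]]; print(proj("scene",q).round(1))
c=np.clip(i[170:215,340:390]*1.6,0,255).astype(np.uint8)
cv2.imwrite("pics/s3.png",cv2.resize(c,None,fx=12,fy=12,interpolation=cv2.INTER_CUBIC))
E
```

```text
t 5.9667 pos [0.6175 0.175  0.1996] yaw 18.86 tilt [-0.0004 -0.0006] F [ 0.1 -0.7 -0.8] M [-0.07  0.01  0.04] w 0.161 gf 30.0 J [ 30.  25.  -0.   0. -64.  79.]
shift tool [-0.      0.      0.0006] turn z -0.0024
[[364.5 199.1]
 [365.1 195. ]
 [365.8 191.2]]
```

View pics/s3.png

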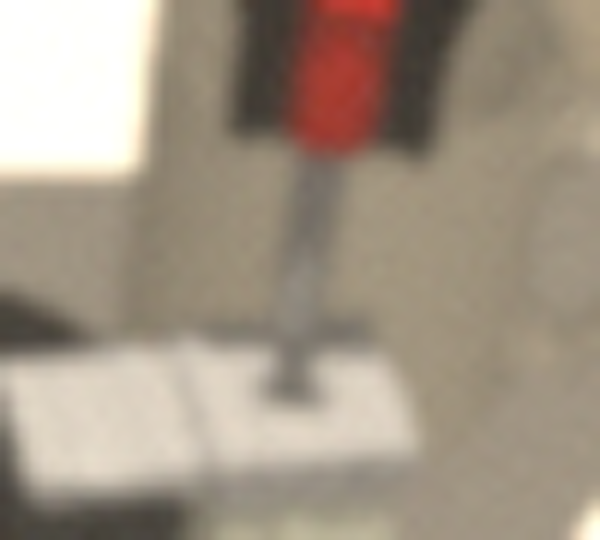

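The hole centre is at crop (289,387). The shaft axis meets the ear plane at about (292,396), so it's sideways aligned and maybe 1–2 mm short. I'll move 1 mm forward and go in gently, watching the force.

Request:
drive_tool --steps '[0,0,0,0.001,0,0.004,0,0,0,0,0,0,0.004,0,0,0,0,0,0,0.003,0,0,0,0,0,0,0.003,0,0,0,0,0,0,0,0,0,0,0,0,0,0,0]'

```text
time_s: 6.77
tcp_pos: [0.618, 0.1753, 0.1854]
ee_rot: [[0.946, 0.323, -0.001], [0.323, -0.946, -0.001], [-0.002, 0.0, -1.0]]
wrist_force: [-0.5, -1.8, -0.3]
gripper_width: 0.162
gripper_force: 30.0
```

```bash
python3 go.py .6185 .1755 .191 19
```

```text
t 6.7667 pos [0.618  0.1753 0.1854] yaw 18.86 tilt [-0.0014 -0.0008] F [-0.5 -1.8 -0.3] M [-0.32  0.06  0.01] w 0.162 gf 30.0 J [ 30.  26.  -1.   0. -63.  79.]
shift tool [ 0.0006 -0.0001 -0.0056] turn z -0.0025
```

In: the tip is about 6 mm below the mouth with no vertical force. There's a slight push towards -y, so I'll ease that way and go on.

Request:
drive_tool --steps '[0,0,0,0,0.0007,0.003,0,0,0,0,0,0,0.004,0,0,0,0,0,0,0.004,0,0,0,0,0,0,0.004,0,0,0,0,0,0,0,0,0,0,0,0,0,0,0]'

```text
time_s: 7.27
tcp_pos: [0.6183, 0.1748, 0.1703]
ee_rot: [[0.946, 0.323, -0.001], [0.323, -0.946, -0.0], [-0.001, 0.0, -1.0]]
wrist_force: [-0.8, -1.4, -1.0]
gripper_width: 0.16
gripper_force: 30.0
```

```bash
python3 go.py .6185 .1755 .191 19
```

```text
t 7.2667 pos [0.6183 0.1748 0.1703] yaw 18.86 tilt [-0.0011 -0.0005] F [-0.8 -1.4 -1. ] M [-0.36  0.32  0.  ] w 0.16 gf 30.0 J [ 30.  27.  -3.  -0. -61.  79.]
shift tool [ 0.0004 -0.0006 -0.0207] turn z -0.0025
```

Request:
drive_tool --steps '[0,0,0,-0.0007,0.0004,0.003,0,0,0,0,0,0,0.005,0,0,0,0,0,0,0.005,0,0,0,0,0,0,0.005,0,0,0,0,0,0,0.003,0,0,0,0,0,0,0,0,0,0,0,0,0,0,0]'

```text
time_s: 7.85
tcp_pos: [0.6182, 0.1744, 0.1497]
ee_rot: [[0.946, 0.323, 0.0], [0.323, -0.946, -0.0], [-0.0, 0.0, -1.0]]
wrist_force: [-0.3, 0.2, 0.3]
gripper_width: 0.157
gripper_force: 30.0
```

```bash
python3 go.py .6185 .1755 .145 19
```

```text
t 7.85 pos [0.6182 0.1744 0.1497] yaw 18.87 tilt [ 0.     -0.0001] F [-0.3  0.2  0.3] M [-0.04 -0.01 -0.  ] w 0.157 gf 30.0 J [ 30.  28.  -4.   0. -58.  79.]
shift tool [ 0.0006 -0.001   0.0047] turn z -0.0022
```

Now free of side load. I'll press the last 5 mm until the collar seats.

Request:
drive_tool --steps '[0,0,0,0,0,0.002,0,0,0,0,0,0,0.002,0,0,0,0,0,0,0.001,0,0,0,0,0,0,0.001,0,0,0,0,0,0,0,0,0,0,0,0,0,0,0]'

```text
time_s: 8.35
tcp_pos: [0.6182, 0.1743, 0.145]
ee_rot: [[0.946, 0.324, 0.001], [0.324, -0.946, 0.0], [0.001, 0.0, -1.0]]
wrist_force: [-3.2, -0.4, 5.6]
gripper_width: 0.157
gripper_force: 30.0
```

Request:
drive_tool --steps '[0,0,0,0,0,0.001,0,0,0,0,0,0,0.001,0,0,0,0,0,0,0,0,0,0,0,0,0,0,0]'

```text
time_s: 8.68
tcp_pos: [0.6181, 0.1744, 0.1449]
ee_rot: [[0.946, 0.324, 0.002], [0.324, -0.946, 0.0], [0.002, 0.0, -1.0]]
wrist_force: [-5.6, 0.2, 13.0]
gripper_width: 0.161
gripper_force: 30.0
```

Seated: the height holds at 0.145 while the force rises to 13 N. I'll relax, open and lift away.

Request:
drive_tool --steps '[0,0,0,0,0,-0.002,0,0,0,0,0,0,0,0.45,0,0,0,0,0,0,0.45,0,0,0,0,0,0,0.45,0,0,0,0,0,0,0.45,0,0,0,0,0,0,0.45,0,0,0,0,0,-0.015,0.45,0,0,0,0,0,-0.02,0.45,0,0,0,0,0,-0.025,0.45,0,0,0,0,0,-0.01,0.45]'

```text
time_s: 9.52
tcp_pos: [0.6196, 0.1747, 0.2173]
ee_rot: [[0.946, 0.324, 0.005], [0.324, -0.946, 0.001], [0.005, 0.0, -1.0]]
wrist_force: [-0.1, -0.5, 0.8]
gripper_width: 0.452
gripper_force: 0.0
```

```bash
python3 go.py .4570 .2470 .20 26
```

```text
t 9.5167 pos [0.6196 0.1747 0.2173] yaw 18.89 tilt [0.0051 0.0014] F [-0.1 -0.5  0.8] M [-0.03 -0.14 -0.04] w 0.452 gf 0.0 J [ 30.  25.   1.   0. -66.  79.]
shift tool [-0.1305 -0.1211  0.0166] turn z -0.1241
```

Request:
drive_tool --steps '[0,0,0,-0.01,-0.009,0,0.45,0,0,0,-0.022,-0.021,0,0.45,0,0,0,-0.025,-0.0235,0.003,0.45,0,0,0,-0.025,-0.0235,0.003,0.45,0,0,0,-0.025,-0.0235,0.003,0.45,0,0,0,-0.016,-0.015,0.003,0.45,0,0,0,-0.006,-0.005,0.003,0.45,0,0,-0.062,0,0,0,0.45,0,0,-0.062,0,0,0,0.45,0,0,0,0,0,0,0.45]'

```text
time_s: 10.35
tcp_pos: [0.4572, 0.2466, 0.1987]
ee_rot: [[0.898, 0.439, -0.0], [0.439, -0.898, -0.0], [-0.0, 0.0, -1.0]]
wrist_force: [0.6, -0.1, 0.1]
gripper_width: 0.449
gripper_force: 0.0
```

Request:
drive_tool --steps '[0,0,0,0,0,0,0.45,0,0,0,0,0,0,0.45]'

```text
time_s: 10.52
tcp_pos: [0.4574, 0.2464, 0.1988]
ee_rot: [[0.9, 0.436, -0.0], [0.436, -0.9, -0.0], [-0.0, 0.0, -1.0]]
wrist_force: [0.6, -0.3, 0.1]
gripper_width: 0.449
gripper_force: 0.0
```

```bash
python3 go.py .4588 .2467 .093 26; python3 - <<'E'
from h import *
i=r.capture("scene")[140:310,230:420]
cv2.imwrite("pics/s4.png",cv2.resize(np.clip(i*1.3,0,255).astype(np.uint8),None,fx=3.4,fy=3.4,interpolation=cv2.INTER_CUBIC))
print(((proj("scene",[[.618,.1745,.12],[.618,.1745,.15],[.4588,.2467,.101]])-[230,140])*3.4).round(0))
E
```

```text
t 10.5167 pos [0.4574 0.2464 0.1988] yaw 25.85 tilt [-0.0001 -0.0002] F [ 0.6 -0.3  0.1] M [-0.09 -0.06 -0.01] w 0.449 gf 0.0 J [ 46.  14. -18.   0. -58.  70.]
shift tool [0.0014 0.0003 0.1058] turn z -0.0025
[[457. 213.]
 [463. 174.]
 [213. 368.]]
```

View pics/s4.png

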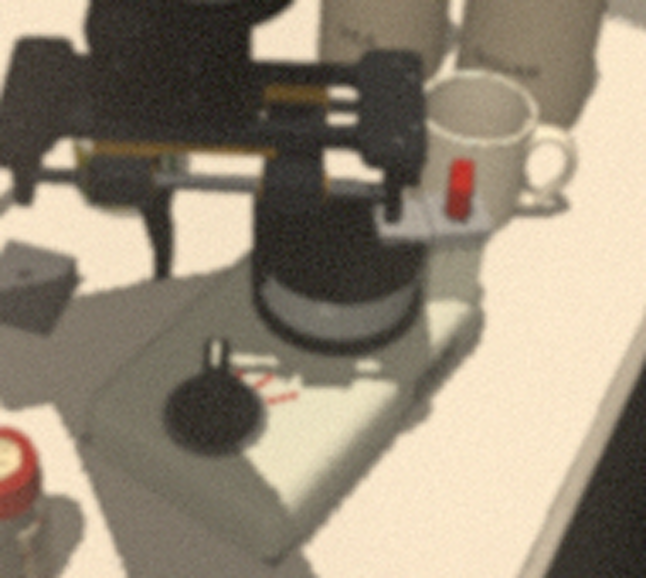

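The pin sits home in the ear, head at (460,190). The dial's bar is at (215,360), as predicted, and the fingers are above it. Going down.

Request:
drive_tool --steps '[0,0,0,0.001,0,0.02,0.45,0,0,0,0,0,0.025,0.45,0,0,0,0,0,0.025,0.45,0,0,0,0,0,0.02,0.45,0,0,0,0,0,0.01,0.45,0,0,0,0,0,0.004,0.45,0,0,0,0,0,0,0.45,0,0,0,0,0,0,0.45]'

```text
time_s: 11.23
tcp_pos: [0.4587, 0.2475, 0.0959]
ee_rot: [[0.899, 0.438, 0.001], [0.438, -0.899, 0.001], [0.002, -0.0, -1.0]]
wrist_force: [0.2, -0.9, 0.0]
gripper_width: 0.454
gripper_force: 0.0
```

```bash
python3 go.py .4588 .2467 .093 26
```

```text
t 11.2333 pos [0.4587 0.2475 0.0959] yaw 25.97 tilt [0.0014 0.001 ] F [ 0.2 -0.9  0. ] M [-0.03 -0.03 -0.05] w 0.454 gf 0.0 J [ 46.  21. -25.   0. -44.  70.]
shift tool [-0.0002  0.0008  0.0029] turn z -0.0006
```

Request:
drive_tool --steps '[0,0,0,0,0.0005,0.001,0.45,0,0,0,0,0,0,0,0,0,0,0,0,0,0,0,0,0,0,0,0,0,0,0,0,0,0,0,0,0,0,0,0,0,0,0,0,0,0,0,0,0,0]'

```text
time_s: 11.82
tcp_pos: [0.4587, 0.2455, 0.0943]
ee_rot: [[0.899, 0.439, 0.001], [0.439, -0.899, -0.002], [-0.0, 0.002, -1.0]]
wrist_force: [3.0, -4.0, -0.5]
gripper_width: 0.159
gripper_force: 30.0
```

```bash
python3 go.py .4588 .2467 .093 26
```

```text
t 11.8167 pos [0.4587 0.2455 0.0943] yaw 26.02 tilt [ 0.0006 -0.002 ] F [ 3.  -4.  -0.5] M [-1.4  -1.04  0.06] w 0.159 gf 30.0 J [ 46.  21. -25.   0. -44.  70.]
shift tool [ 0.0006 -0.001   0.0013] turn z 0.0003
```

Request:
drive_tool --steps '[0,0,0,0,0.0015,0,0,0,0,0.1,0,0,0,0,0,0,0.1,0,0,0,0,0,0,0.1,0,0,0,0,0,0,0.1,0,0,0,0,0,0,0,0,0,0,0,0,0,0,0,0,0,0]'

```text
time_s: 12.4
tcp_pos: [0.4588, 0.2455, 0.0943]
ee_rot: [[0.998, 0.056, 0.0], [0.056, -0.998, 0.0], [0.0, -0.0, -1.0]]
wrist_force: [-2.7, -0.1, 3.3]
gripper_width: 0.159
gripper_force: 30.0
```

```bash
python3 go.py .4588 .245 .093 -42.8
```

```text
t 12.4 pos [0.4588 0.2455 0.0943] yaw 3.21 tilt [0.0002 0.0005] F [-2.7 -0.1  3.3] M [0.11 0.48 0.1 ] w 0.159 gf 30.0 J [ 46.  21. -25.  -0. -44.  47.]
shift tool [-0.      0.0005  0.0013] turn z 0.8031
```

Smooth and centred. Turning on by 0.8.

Request:
drive_tool --steps '[0,0,0.1,0,0,0,0,0,0,0.1,0,0,0,0,0,0,0.1,0,0,0,0,0,0,0.1,0,0,0,0,0,0,0.1,0,0,0,0,0,0,0.1,0,0,0,0,0,0,0.1,0,0,0,0,0,0,0.1,0,0,0,0,0,0,0,0,0,0,0,0,0,0,0,0,0,0]'

```text
time_s: 13.23
tcp_pos: [0.4589, 0.2456, 0.0943]
ee_rot: [[0.737, -0.676, 0.0], [-0.676, -0.737, 0.001], [-0.0, -0.001, -1.0]]
wrist_force: [-2.6, 2.0, 3.8]
gripper_width: 0.158
gripper_force: 30.0
```

Request:
drive_tool --steps '[0,0,0,0,0,0,0,0,0,0,0,0,0,0]'

```text
time_s: 13.4
tcp_pos: [0.4589, 0.2456, 0.0943]
ee_rot: [[0.735, -0.678, 0.001], [-0.678, -0.735, 0.001], [-0.0, -0.001, -1.0]]
wrist_force: [-2.7, 2.4, 5.0]
gripper_width: 0.162
gripper_force: 30.0
```

```bash
python3 go.py .4588 .245 .093 -42.8; python3 - <<'E'
from h import *
i=[cv2.resize(np.clip(r.capture(n)[c]*k,0,255).astype(np.uint8),(400,400),interpolation=cv2.INTER_CUBIC) for n,c,k in (("scene",np.s_[200:300,245:345],1.5),("top",np.s_[170:270,270:370],1.2))]
cv2.imwrite("pics/d1.png",np.hstack(i))
E
```

```text
t 13.4 pos [0.4589 0.2456 0.0943] yaw -42.65 tilt [0.0005 0.0007] F [-2.7  2.4  5. ] M [0.61 0.82 0.13] w 0.162 gf 30.0 J [ 46.  21. -25.  -0. -44.   1.]
shift tool [0.0004 0.0005 0.0013] turn z 0.0025
```

View pics/d1.png

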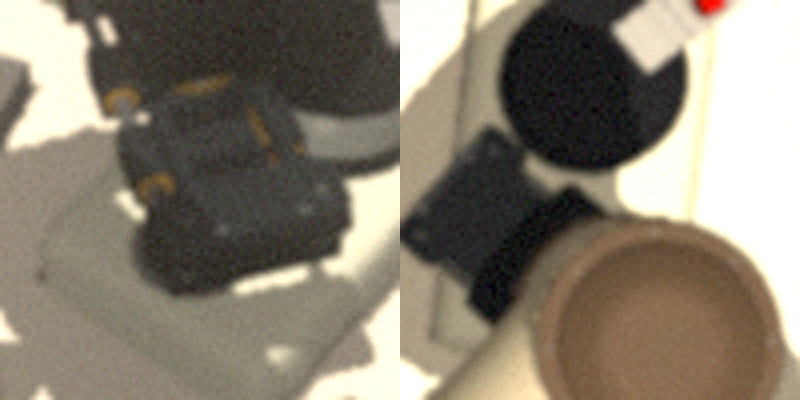

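The gripper hides the dial, but it has turned 68.7° (1.20 rad) and the 0.13 N m moment matches the spring at the third click. The pin is still in place, with its red head at the ear. Handing in while holding.

```bash
python3 -c "
from station import r
print(r.finish_job())"
```

```text
the job is handed in; nothing more can be done
None
```

I pushed the red-headed pin fully home in the lid's ear and let go of it, then turned the dial about 1.20 rad clockwise to the third click and handed the job in at about 13.4 s while still holding it; the gripper hid the dots, so that angle comes from the tool's rotation and the spring moment.

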